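# Weigh the broken pot feet for crocks

### The arm

A 6-joint arm with a two-finger parallel gripper is mounted at the origin on the work surface. World frame = base frame: x ahead of the robot, y to its left, z up, the work surface at z = 0. Lengths are in m, angles in rad, forces in N, time in s.
With the tool pointing down it reaches from about 0.3 to 0.775 m from the base axis. Payload 14.6 kg.
Tool frame: the origin (TCP) lies where the fingers leave the gripper's body, on its centre line; the fingertips stand 73 mm ahead of it and the grasp point (between the pads) lies 54 mm ahead of it; z points along the fingers, y is the line along which they close (so a half turn about z gives the same grasp; the last joint's range is limited). The gripper opens to 85 mm and grips with 20 to 120 N. Pads are 22 mm wide; open, the fingers measure 114 mm over their backs; the gripper's body (76 mm by 85 mm) begins 54 mm behind the grasp point. The pads swing forward as they close: fully open they stand 13 mm farther back than shut.
Start: joints at [-1.402, 0.3, 1.521, -0, 1.321, -0.067], TCP at [0.128, -0.535, 0.304] pointing down, gripper open.
Joint ranges: [-3.03, 3.03], [-0.79, 2.21], [0.23, 2.52], [-1.04, 4.18], [0, 3.07], [-2.55, 2.55]. Speed limits (rad/s): [2.22, 2.22, 2.57, 3.14, 3.14, 3.14].

### API

Orientations are given as a unit quaternion [w, x, y, z].
In Python, from workcell import arm, optics gives the robot as it stands.
- The arm moves only by the tool servo_tool, never from a script. Its arguments are lists of equal length, an entry for each row: "slide": the shift along the world's x, y, z as a fraction of full scale, a list of three; "angular": the turn, a rotation vector about the world's x, y, z as a fraction of full scale, a list of three. A call has 1 to 5 rows; each row is the pose to reach, as a shift and turn from the pose commanded when the call began, turning the shorter way round; what a row does not reach only later rows make up. Full scale, the value 1, is 30 cm for a shift and pi rad for a turn. A row lasts 1/8 s, in which the tool goes at most 62.5 mm and 10.7 degrees, less where a joint would pass 70% of its speed; a pose out of reach is approached as far as the arm can. A call with a number of a shift or a turn outside -1 to 1 is refused whole. A call with a gripper value outside its range is refused whole. "fingers" is the gripper's target within -1 to 1 (shut at 1, half-way at 0, fully open at -1), set as the call begins (left out, the last holds). The fingers move at their own pace and stop on an object; the grip force is fixed at half the most. Time passes only in rows, so rows that repeat a pose let the fingers close. It gives the time, the measured TCP pose, the force, the opening and the grip force at its end, in the units of the state.
- arm.state(): the state, without advancing time (a new reading comes with each control period).
- optics.snapshot(name): name is "scene" or "top" or "wrist"; returns the picture (400x640x3 uint8, red, green, blue); there is no depth.
- optics.camera_model(name): a dict with "fx", "fy", "cx", "cy" (pixels), "dist_coeffs" ([k1, k2, p1, p2, k3] as OpenCV has them; the pictures are not rectified), "extrinsics" (4x4, takes a point from world to camera coordinates). Camera axes: x right, y down, z forward; pixel columns grow to the right and rows downward; lengths in m; the calibration is good to about 2 mm. A picture is of the moment at which its call begins: read the wrist's pose just before it. camera_model takes no time and is no camera call; for the wrist camera it gives the pose at the moment of the call.
- arm.close_job(): hands the job in; it is judged then, once.
The state is a dict: "clock": time; "qpos": joint angles; "qvel": joint speeds; "joint_efforts": joint torques, N m; "tool_pos": TCP position; "orientation": TCP orientation; "contact_force": force on the tool from outside, world axes, zero at the start; "ft_torque": the same for the moment, N m; "finger_gap": finger opening in m; "grip_force": force on a finger pad.
Only numpy, scipy, OpenCV 4.12 (cv2) and the standard library are available. Lean on these libraries where they do the work, as an engineer would, in place of code of your own. Each camera call takes 0.05 s, during which the arm holds its last target. There are 200 camera calls.

### The job

Weigh the spoiled pot feet for crocks: with the tray of the scale empty, press the left key to switch on and then the right key to tare, one key at a time and each fully down; then pick every odd foot (snapped short, corner chipped off, or bent) out of the batch on the cedar board and lay it inside the scale's tray; when all the odd ones are in, press the middle key to store the weight. Leave the whole feet, the small chive pot among them, the bulb, beaker and rake where they are, and do not press the left or right key once a foot is in the tray, nor the middle key before all are in.

Things in the scene. Friction and masses are not known exactly. Their poses are not given: they have to be found in the camera images.
- board: Fixed grey-painted cedar board 270 (x) by 430 (y) by 12 mm thick on which the batch of pot feet lies, in two loose rows with one small pot among them; origin: centre of its underside, which is at height 0 (top at 12 mm). The feet lie with at least about 20 mm clear beside the middle of each, unless one has been knocked against another.
- foot_a: Snapped terracotta pot foot, ODD: only 60 mm long (x -30 to +30 mm), 30 mm wide (y), 28 mm high, with a 15 mm long end lip 36 mm high at its -x end. Origin: centre of its underside, x along its length, z up. 75 to 130 g. May be absent.
- foot_b: Chipped terracotta pot foot, ODD: 90 mm long (x -45 to +45), 28 mm high, 30 mm wide (y -15 to +15) from x -45 to +5, but a corner is missing: from x +5 to +45 only y -15 to -3 remains. 15 mm long end lip 36 mm high at the -x end. Best gripped across its width at x -15 mm. Origin: underside, centre of the unchipped 90 by 30 mm outline. 95 to 165 g. May be absent.
- foot_c: Terracotta pot foot bent in firing, ODD: a shallow V from above, 95 mm over all, 30 mm wide, 28 mm high, no lip. Two straight arms meet at (0, -8) mm; the +x arm has its axis yawed +0.35 rad, the -x arm -0.35 rad, so both ends lean to +y; each ends 48 mm from the apex. Good grip: across the -x arm at (-22, 0) mm. Origin: on the underside. 110 to 195 g. May be absent.
- foot_d: Snapped terracotta pot foot, ODD: only 60 mm long (x -30 to +30 mm), 30 mm wide (y), 28 mm high, with a 15 mm long end lip 36 mm high at its -x end. Origin: centre of its underside, x along its length, z up. 75 to 130 g. May be absent.
- foot_e: Chipped terracotta pot foot, ODD: 90 mm long (x -45 to +45), 28 mm high, 30 mm wide (y -15 to +15) from x -45 to +5, but a corner is missing: from x +5 to +45 only y -15 to -3 remains. 15 mm long end lip 36 mm high at the -x end. Best gripped across its width at x -15 mm. Origin: underside, centre of the unchipped 90 by 30 mm outline. 95 to 165 g. May be absent.
- foot_f: Terracotta pot foot bent in firing, ODD: a shallow V from above, 95 mm over all, 30 mm wide, 28 mm high, no lip. Two straight arms meet at (0, -8) mm; the +x arm has its axis yawed +0.35 rad, the -x arm -0.35 rad, so both ends lean to +y; each ends 48 mm from the apex. Good grip: across the -x arm at (-22, 0) mm. Origin: on the underside. 110 to 195 g. May be absent.
- foot_p: Whole, good terracotta pot foot: straight bar 90 mm long (x), 30 mm wide, 28 mm high, with a 15 mm long end lip 36 mm high at its -x end. Origin: centre of its underside. Stays on the board. May be absent.
- foot_q: Whole, good terracotta pot foot: straight bar 90 mm long (x), 30 mm wide, 28 mm high, with a 15 mm long end lip 36 mm high at its -x end. Origin: centre of its underside. Stays on the board. May be absent.
- foot_r: Whole, good terracotta pot foot: straight bar 90 mm long (x), 30 mm wide, 28 mm high, with a 15 mm long end lip 36 mm high at its -x end. Origin: centre of its underside. Stays on the board. May be absent.
- tray (a point): Open tray fixed on a white bench scale (330 by 220 by 40 mm, three identical keys in a row along y, 50 mm apart, at its robot-side end). Pose given: centre of the tray's inner floor, x away from the keys, y to the robot's left, 46 mm above the table. Inside 204 (x) by 194 mm (y), walls 4 mm thick, 24 mm above the inner floor. Room for six feet lying along x, in two columns of three.
- key_left (a joint): Travel of the left (robot's left, +y of the tray; on) key. Round grey plastic key 30 mm across; 0 is up, 0.006 m fully down. Spring key: about 5 N for the full stroke, counts as pressed beyond 0.004 m, and comes up by itself.
- key_left_top (a point): Centre of the top face of the left (robot's left, +y of the tray; on) key; it moves down with the key; the row of keys stands 180 mm to the robot's side of the tray's centre.
- key_mid (a joint): Travel of the middle (store) key. Round grey plastic key 30 mm across; 0 is up, 0.006 m fully down. Spring key: about 5 N for the full stroke, counts as pressed beyond 0.004 m, and comes up by itself.
- key_mid_top (a point): Centre of the top face of the middle (store) key; it moves down with the key; the row of keys stands 180 mm to the robot's side of the tray's centre.
- key_right (a joint): Travel of the right (robot's right, -y of the tray; tare) key. Round grey plastic key 30 mm across; 0 is up, 0.006 m fully down. Spring key: about 5 N for the full stroke, counts as pressed beyond 0.004 m, and comes up by itself.
- key_right_top (a point): Centre of the top face of the right (robot's right, -y of the tray; tare) key; it moves down with the key; the row of keys stands 180 mm to the robot's side of the tray's centre.
- cut_pot: Small clay pot of cut chives, 64 mm across, 58 mm high (stubble to 72 mm), standing among the feet; not part of the job. Origin: centre of underside.
- bulb: Pink silicone watering bulb, 64 mm across, 78 mm high, standing to the left of the board; bystander.
- beaker: Glass measuring beaker, 72 mm across, 85 mm high, beyond the board; bystander.
- rake: Steel hand rake with wooden handle, 255 mm long, lying on the table beyond the board; bystander.
There are look-alikes about, which are no part of the job. What is shaped like the foot_b but green or purple is not meant.

How it is judged:
By the outcome, as a careful person would: the job done as asked, in the order asked, and still so for the second after the job is handed in, with the robot touching nothing.
Of foot_a, foot_b, foot_c, foot_d, foot_e, foot_f only 4 to 6 are there at a start; the rules pass over those that are not, and their reading is None.
Of foot_p, foot_q, foot_r only 2 to 3 are there at a start; the rules pass over those that are not, and their reading is None.
At some moment in a run one of foot_a, foot_b, foot_c, foot_d, foot_e, foot_f may be knocked a few centimetres aside while the robot is not near it.
Once in a run the grip may slacken for a moment while it holds something.
It also fails if it takes over 210 s, if anything falls off the work surface, if the arm or the gripper's body presses on something with over 40 N, if the wrist force passes 120 N, or if a joint passes its speed limit or range.

## Working session

There is one attempt and no reset: what is moved stays moved. The work goes in short steps, Python scripts to look and compute and a tool call to move; the robot and the scene stay as the last step left them, time stands still between calls to the robot, and variables do not carry over. Pictures are saved under pics/ and viewed, at most 14 in all, crops included, and the job is handed in when it is done.

Besides the shell and the picture viewer there is one more tool, called after "Call:" as name(argument=value, ...) on one line, values as JSON. servo_tool: Moves the arm, as the interface text tells. Its arguments: {"type":"object","properties":{"slide":{"type":"array","items":{"type":"array","items":{"type":"number"}}},"angular":{"type":"array","items":{"type":"array","items":{"type":"number"}}},"fingers":{"type":"number"}},"required":["slide","angular"]}

```bash
mkdir -p pics; ls; cat > h.py <<'E'
import numpy as np, cv2
from workcell import arm, optics
def snap(n,f=None):
    m=optics.camera_model(n); im=optics.snapshot(n)
    if f: cv2.imwrite('pics/'+f,im[:,:,::-1])
    return im,m
def ray(m,uv,z):
    K=np.array([[m['fx'],0,m['cx']],[0,m['fy'],m['cy']],[0,0,1]])
    p=cv2.undistortPoints(np.array(uv,float).reshape(-1,1,2),K,np.array(m['dist_coeffs'],float)).reshape(-1,2)
    E=np.array(m['extrinsics']);R=E[:3,:3];t=E[:3,3];c=-R.T@t
    d=np.c_[p,np.ones(len(p))]@R
    return c+d*((z-c[2])/d[:,2])[:,None]
def proj(m,P):
    K=np.array([[m['fx'],0,m['cx']],[0,m['fy'],m['cy']],[0,0,1]]);E=np.array(m['extrinsics'])
    return cv2.projectPoints(np.array(P,float).reshape(-1,1,3),cv2.Rodrigues(E[:3,:3])[0],E[:3,3],K,np.array(m['dist_coeffs'],float))[0].reshape(-1,2)
E
python3 - <<'E'
from h import *
for n in('top','scene'):
    im,m=snap(n,n+'0.png');E=np.array(m['extrinsics']);print(n,m['fx'],(-E[:3,:3].T@E[:3,3]).round(3),E[2,:3].round(2))
s=arm.state();print({k:np.round(v,3) for k,v in s.items()})
E
```

```text
pics
top 497.75918397342883 [0.342 0.019 1.547] [ 0.12  0.01 -0.99]
scene 407.5225794694305 [0.991 0.672 0.721] [-0.45 -0.61 -0.65]
{'clock': np.float64(0.1), 'qpos': array([-1.402,  0.3  ,  1.522, -0.   ,  1.321, -0.067]), 'qvel': array([-0.002, -0.002, -0.001, -0.   , -0.   ,  0.001]), 'joint_efforts': array([-0.0000e+00, -5.4438e+01, -3.6237e+01, -0.0000e+00,  3.0000e-03,
       -0.0000e+00]), 'tool_pos': array([ 0.128, -0.535,  0.303]), 'orientation': array([-0.001,  0.993,  0.118, -0.   ]), 'contact_force': array([ 0.24 , -0.301,  0.415]), 'ft_torque': array([-0.   ,  0.006, -0.049]), 'grip_force': np.float64(0.0), 'finger_gap': np.float64(0.085)}
```

View pics/top0.png

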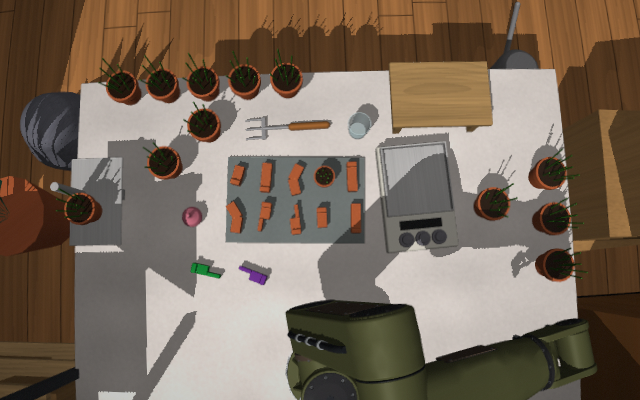

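View pics/scene0.png

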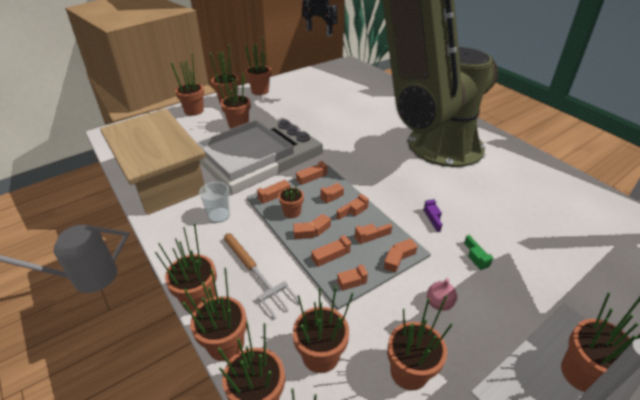

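The top view shows the board with nine feet and the pot. Far row, left to right: short (237,174), whole (266,177), bent (296,178), pot (324,176), whole (352,175). Near row: bent (236,216), chipped (265,214), chipped? (297,217), short (322,216), whole (356,217). The look-alikes are green (206,270) and purple (254,274). The scale's keys are at (406,239), (423,237) and (440,236). I'll check these in a close crop.

```bash
python3 - <<'E'
from h import *
im=cv2.imread('pics/top0.png');m=optics.camera_model('top')
cv2.imwrite('pics/crop0.png',cv2.resize(im[145:255,220:465],None,fx=3.2,fy=3.2,interpolation=cv2.INTER_CUBIC))
hsv=cv2.cvtColor(im,cv2.COLOR_BGR2HSV)
k=((hsv[...,0]<14)&(hsv[...,1]>130)&(hsv[...,2]>60)).astype(np.uint8);k[:, :225]=0;k[:,366:]=0;k[:150]=0;k[245:]=0
for c in cv2.findContours(k,cv2.RETR_EXTERNAL,cv2.CHAIN_APPROX_NONE)[0]:
    if cv2.contourArea(c)<40: continue
    P=ray(m,c.reshape(-1,2),0.04)[:,:2]*1000
    r=cv2.minAreaRect(P.astype(np.float32));print(c.reshape(-1,2).mean(0).round(),np.round(r[0]),np.round(r[1]),round(r[2]), 'fill',round(cv2.contourArea(P.astype(np.float32))/(r[1][0]*r[1][1]),2))
for uv in [(406,239.5),(423,237.5),(440,236.5)]: print('key',ray(m,uv,0.046).round(3))
for uv in [(383,148),(445,144),(453,212),(389,217)]: print('tray',ray(m,uv,0.07).round(3))
E
```

```text
[322. 217.] [470.   5.] [27. 61.] 88 fill 0.91
[296. 220.] [466.  88.] [90. 29.] 5 fill 0.6
[355. 218.] [465. -98.] [27. 89.] 88 fill 0.98
[263. 215.] [477. 179.] [30. 89.] 79 fill 0.62
[235. 218.] [479. 270.] [97. 42.] 9 fill 0.63
[324. 176.] [596.  -6.] [61. 61.] 43 fill 0.8
[237. 175.] [608. 261.] [32. 60.] 71 fill 0.84
[295. 179.] [589.  83.] [41. 94.] 81 fill 0.62
[266. 177.] [598. 173.] [30. 89.] 84 fill 0.88
[352. 176.] [592. -92.] [31. 90.] 88 fill 0.87
key [[ 0.393 -0.247  0.046]]
key [[ 0.397 -0.299  0.046]]
key [[ 0.399 -0.352  0.046]]
tray [[ 0.671 -0.188  0.07 ]]
tray [[ 0.679 -0.379  0.07 ]]
tray [[ 0.47 -0.39  0.07]]
tray [[ 0.461 -0.196  0.07 ]]
```

View pics/crop0.png

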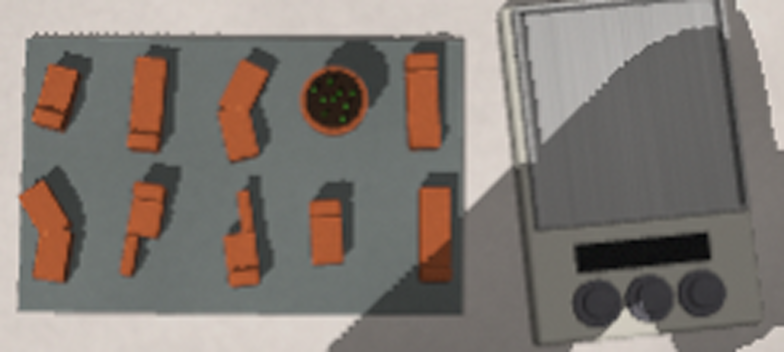

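All sizes match the description. There are six odd feet: short (237,174) and (322,216), chipped (265,214) and (297,217), bent (296,178) and (236,216). Three are whole: (266,177), (352,175), (356,217). The keys come first, with the fingers shut.

Call:
servo_tool(slide=[[0.3,0.32,-0.1],[0.6,0.64,-0.2],[0.887,0.96,-0.3],[0.887,0.96,-0.4],[0.887,0.96,-0.4]], angular=[[0,0,-0.02],[0,0,-0.04],[0,0,-0.057],[0,0,-0.057],[0,0,-0.057]], fingers=1)

```text
clock: 0.72
tool_pos: [0.3331, -0.3131, 0.2178]
orientation: [0.0, 1.0, 0.028, 0.0]
contact_force: [1.1, -1.4, -0.1]
finger_gap: 0.0001
grip_force: 0.0
```

Call:
servo_tool(slide=[[0,0,0],[0,0,0]], angular=[[0,0,0],[0,0,0]])

```text
clock: 0.98
tool_pos: [0.3321, -0.315, 0.2185]
orientation: [0.0, 1.0, 0.029, -0.0]
contact_force: [-0.0, -0.5, -0.2]
finger_gap: 0.0002
grip_force: 0.0
```

Call:
servo_tool(slide=[[0.12,0.12,-0.1],[0.207,0.227,-0.2],[0.207,0.227,-0.228],[0.207,0.227,-0.228]], angular=[[0,0,0],[0,0,0],[0,0,0],[0,0,0]])

```text
clock: 1.48
tool_pos: [0.3938, -0.2478, 0.15]
orientation: [0.0, 1.0, 0.028, -0.0]
contact_force: [-0.2, 0.0, 0.5]
finger_gap: 0.0001
grip_force: 0.0
```

```bash
python3 - <<'E'
from h import *
im,m=snap('wrist','w1.png');s=arm.state();p=s['tool_pos'];print(p)
print(proj(m,[[p[0],p[1],p[2]-.073],[.393,-.247,.048],[.397,-.299,.048],[.399,-.352,.048]]).round())
E
```

```text
[ 0.39388857 -0.24797733  0.15058188]
[[323. 260.]
 [320. 238.]
 [416. 236.]
 [510. 237.]]
```

View pics/w1.png

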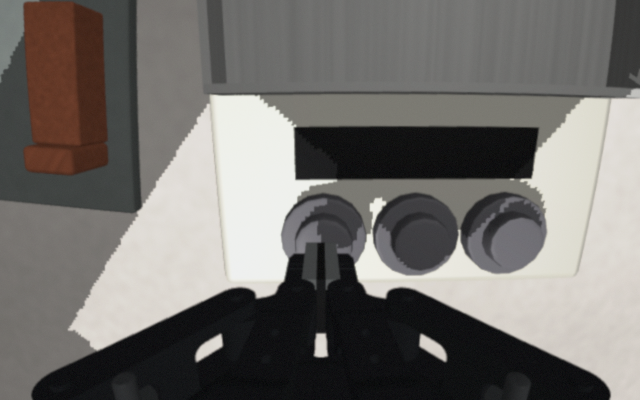

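The wrist view shows each key as a small raised cap on a 40 mm ring, with caps at about (325,238), (423,242) and (518,240). The shut fingertips point at the left key. I'll work out the cap heights.

```bash
python3 - <<'E'
from h import *
m=optics.camera_model('wrist');E=np.array(m['extrinsics']);print((-E[:3,:3].T@E[:3,3]).round(3),E[2].round(2))
print('rings',ray(m,[(323,230),(416,234),(504,232)],.042).round(4).tolist())
for z in(.045,.05,.055,.06): 
  P=ray(m,[(325,238),(423,242),(518,240),(392,242),(453,242)],z);print(z,P[:3,:2].round(4).tolist(),np.linalg.norm(P[0]-P[2])/2,'dia',np.linalg.norm(P[3]-P[4]))
E
```

```text
[ 0.461 -0.244  0.221] [-0.27 -0.01 -0.96  0.33]
rings [[0.3955, -0.2486, 0.042], [0.3959, -0.301, 0.042], [0.3996, -0.3521, 0.042]]
0.045 [[0.392, -0.2499], [0.3925, -0.3046], [0.3962, -0.3596]] 0.05491308300944814 dia 0.03454436960191904
0.05 [[0.394, -0.2497], [0.3944, -0.3029], [0.3981, -0.3563]] 0.05334934488701113 dia 0.03356066326634903
0.055 [[0.3959, -0.2495], [0.3964, -0.3012], [0.3999, -0.353]] 0.05178560676457413 dia 0.03257695693077906
0.06 [[0.3979, -0.2493], [0.3983, -0.2994], [0.4018, -0.3497]] 0.05022186864213711 dia 0.03159325059520911
```

Call:
servo_tool(slide=[[0.01,0,-0.02],[0.01,0,-0.047],[0.01,0,-0.06],[0.01,0,-0.068],[0.01,0,-0.068]], angular=[[0,0,0],[0,0,0],[0,0,0],[0,0,0],[0,0,0]])

```text
clock: 2.15
tool_pos: [0.3973, -0.2468, 0.1296]
orientation: [0.0, 1.0, 0.028, -0.0]
contact_force: [-2.1, -2.0, 4.8]
finger_gap: -0.0004
grip_force: 2.1
```

Call:
servo_tool(slide=[[0,0,-0.008],[0,0,-0.014],[0,0,-0.014]], angular=[[0,0,0],[0,0,0],[0,0,0]])

```text
clock: 2.52
tool_pos: [0.3976, -0.2469, 0.1279]
orientation: [0.001, 1.0, 0.028, 0.0]
contact_force: [-16.1, 6.8, 44.9]
finger_gap: 0.0002
grip_force: 22.6
```

Call:
servo_tool(slide=[[0,0,0.03],[0,0,0.08],[0.008,-0.15,0.08],[0.013,-0.34,0.08],[0.013,-0.34,0.08]], angular=[[0,0,0],[0,0,0],[0,0,0],[0,0,0],[0,0,0]])

```text
clock: 3.15
tool_pos: [0.4009, -0.3512, 0.1495]
orientation: [0.0, 1.0, 0.027, 0.0]
contact_force: [-0.1, 1.2, -1.1]
finger_gap: 0.0001
grip_force: 0.0
```

Call:
servo_tool(slide=[[0,0,-0.04],[0,0,-0.06],[0,0,-0.07],[0,0,-0.075],[0,0,-0.075]], angular=[[0,0,0],[0,0,0],[0,0,0],[0,0,0],[0,0,0]])

```text
clock: 3.78
tool_pos: [0.4013, -0.3478, 0.1283]
orientation: [-0.0, 1.0, 0.029, -0.0]
contact_force: [-10.2, 9.4, 25.3]
finger_gap: 0.0001
grip_force: 12.5
```

Call:
servo_tool(slide=[[0,0,0.08],[0,0.1,0.25],[0,0.2,0.4],[0,0.2,0.4],[0,0.2,0.4]], angular=[[0,0,0],[0,0,0],[0,0,0],[0,0,0],[0,0,0]], fingers=-0.4)

```text
clock: 4.4
tool_pos: [0.4011, -0.2883, 0.2463]
orientation: [-0.0, 1.0, 0.029, -0.0]
contact_force: [-1.0, 0.6, -0.2]
finger_gap: 0.0596
grip_force: 0.0
```

```bash
cat > det.py <<'E'
from h import *
A=0.045; T=np.array([.575,-.289])
rot=lambda a:np.array([[np.cos(a),-np.sin(a)],[np.sin(a),np.cos(a)]])
wrap=lambda a:(a+np.pi/2)%np.pi-np.pi/2
def cen(c):
    M=cv2.moments(c.astype(np.float32)); return np.array([M['m10'],M['m01']])/M['m00']
def detect():
    im,m=snap('top'); hsv=cv2.cvtColor(im,cv2.COLOR_RGB2HSV)
    k=((hsv[...,0]<14)&(hsv[...,1]>130)&(hsv[...,2]>45)).astype(np.uint8)
    k[:,:205]=0;k[:,368:]=0;k[:145]=0;k[262:]=0
    out=[]
    for c in cv2.findContours(k,cv2.RETR_EXTERNAL,cv2.CHAIN_APPROX_NONE)[0]:
        if cv2.contourArea(c)<40: continue
        P=(ray(m,c.reshape(-1,2),0.04)[:,:2]).astype(np.float32)
        b=cv2.boxPoints(cv2.minAreaRect(P*1000))/1000
        e=sorted([b[1]-b[0],b[2]-b[1]],key=np.linalg.norm);L,W=np.linalg.norm(e[1]),np.linalg.norm(e[0])
        yaw=np.arctan2(e[1][1],e[1][0]);C=b.mean(0);fill=cv2.contourArea(P)/L/W
        g=np.zeros(2)
        if L<.07: t='short' if L/W>1.4 else 'pot'
        elif W>.036:
            t='bent'; R=rot(yaw); d=cen(cv2.convexHull(P))-cen(P)
            if (R.T@d)[1]<0: yaw+=np.pi
            o=[(wrap(yaw+s*.35),np.array([s*.022,0])) for s in(1,-1)]
        elif fill<.75:
            t='chip'; 
            if (rot(yaw).T@(cen(P)-C))[0]>0: yaw+=np.pi
            g=np.array([-.015,0])
        else: t='whole'
        R=rot(yaw)
        for ty,g in (o if t=='bent' else [(wrap(yaw),g)]):
            # place offset from slot, foot yaw aligned to tray (mod pi), tool turn = dz
            dz=wrap(A-yaw); po=rot(yaw+dz)@g
            out.append(dict(t=t,C=C,L=L,W=W,fill=fill,grip=C+R@g,yaw=ty,po=po,pyaw=ty+dz,px=c.reshape(-1,2).mean(0)))
    return out
def slot(u,v): return T+rot(A)@np.array([u,v])
def tool():
    s=arm.state();w,x,y,z=s['orientation'];return np.array(s['tool_pos']),wrap(2*np.arctan2(y,x)),s
if __name__=='__main__':
    for d in detect(): print(d['t'],d['px'].round(),'C',d['C'].round(3),'LW',round(d['L'],3),round(d['W'],3),'f',round(d['fill'],2),'grip',d['grip'].round(3),'yaw',round(d['yaw'],3),'| place off',d['po'].round(3),'yaw',round(d['pyaw'],3))
    p,y,s=tool();print(p.round(4),round(y,3),s['clock'],s['finger_gap'])
E
python3 det.py
```

```text
short [322. 217.] C [0.47  0.005] LW 0.061 0.027 f 0.9 grip [0.47  0.005] yaw -0.031 | place off [0. 0.] yaw 0.045
whole [355. 218.] C [ 0.464 -0.098] LW 0.085 0.027 f 0.95 grip [ 0.464 -0.098] yaw -0.038 | place off [0. 0.] yaw 0.045
chip [296. 220.] C [0.466 0.088] LW 0.09 0.029 f 0.6 grip [0.451 0.086] yaw 0.086 | place off [-0.015 -0.001] yaw 0.045
chip [263. 215.] C [0.477 0.179] LW 0.089 0.029 f 0.62 grip [0.492 0.176] yaw -0.192 | place off [0.015 0.001] yaw 0.045
bent [235. 218.] C [0.479 0.27 ] LW 0.097 0.043 f 0.64 grip [0.5   0.274] yaw 0.512 | place off [0.022 0.001] yaw 0.395
bent [235. 218.] C [0.479 0.27 ] LW 0.097 0.043 f 0.64 grip [0.457 0.266] yaw -0.188 | place off [-0.022 -0.001] yaw -0.305
pot [324. 176.] C [ 0.596 -0.006] LW 0.061 0.061 f 0.8 grip [ 0.596 -0.006] yaw -0.812 | place off [0. 0.] yaw 0.045
short [237. 175.] C [0.608 0.261] LW 0.06 0.033 f 0.86 grip [0.608 0.261] yaw -0.33 | place off [0. 0.] yaw 0.045
bent [295. 179.] C [0.589 0.083] LW 0.094 0.041 f 0.62 grip [0.567 0.087] yaw 0.2 | place off [-0.022 -0.001] yaw 0.395
bent [295. 179.] C [0.589 0.083] LW 0.094 0.041 f 0.62 grip [0.611 0.08 ] yaw -0.5 | place off [0.022 0.001] yaw -0.305
whole [266. 177.] C [0.598 0.173] LW 0.089 0.03 f 0.89 grip [0.598 0.173] yaw -0.106 | place off [0. 0.] yaw 0.045
whole [352. 176.] C [ 0.592 -0.092] LW 0.09 0.031 f 0.86 grip [ 0.592 -0.092] yaw -0.03 | place off [0. 0.] yaw 0.045
[ 0.401  -0.2885  0.2458] 0.057 4.45 0.05997363359073876
```

Call:
servo_tool(slide=[[0.1,0.2,0],[0.2,0.4,0],[0.3,0.6,0],[0.4,0.8,0],[0.5,1,0]], angular=[[0,0,0.02],[0,0,0.046],[0,0,0.046],[0,0,0.046],[0,0,0.046]], fingers=-0.4)

```text
clock: 5.08
tool_pos: [0.5415, -0.0075, 0.2453]
orientation: [-0.0, 0.995, 0.1, -0.001]
contact_force: [0.5, -0.8, 0.4]
finger_gap: 0.0601
grip_force: 0.0
```

Call:
servo_tool(slide=[[0,0,0],[0,0,0]], angular=[[0,0,0],[0,0,0]])

```text
clock: 5.32
tool_pos: [0.5407, -0.0096, 0.2455]
orientation: [-0.0, 0.995, 0.1, -0.001]
contact_force: [0.3, -0.7, 0.4]
finger_gap: 0.0598
grip_force: 0.0
```

Call:
servo_tool(slide=[[0.05,0.18,0],[0.088,0.322,0],[0.088,0.322,-0.1],[0.088,0.322,-0.25],[0.088,0.322,-0.25]], angular=[[0,0,0],[0,0,0],[0,0,0],[0,0,0],[0,0,0]])

```text
clock: 5.95
tool_pos: [0.5661, 0.0859, 0.1689]
orientation: [0.0, 0.995, 0.1, -0.003]
contact_force: [-0.2, 0.1, 0.2]
finger_gap: 0.0601
grip_force: 0.0
```

```bash
python3 - <<'E'
from det import *
im,m=snap('wrist');p,y,s=tool();print(p,y)
for g in [(.567,.087),(.611,.08)]:
    q=proj(m,[[*g,.04]])[0];print(q);cv2.circle(im,tuple(int(v) for v in q),4,(0,255,0),-1)
cv2.imwrite('pics/w2.png',im[:,:,::-1])
E
```

```text
[0.56713038 0.08616084 0.17141761] 0.19945920135044126
[320.530108   218.12274463]
[347.29876403 150.03607406]
```

View pics/w2.png

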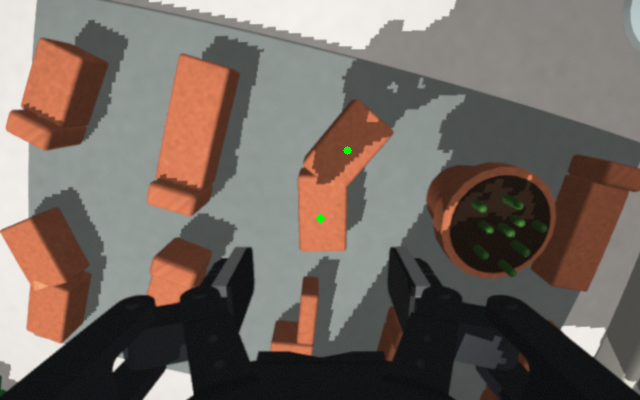

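The wrist view shows the bent foot under the fingers: the near-arm grip point (320,218) is centred and the pads are clear of the pot and neighbours. I'll go down and grip.

Call:
servo_tool(slide=[[0,0,-0.1],[0,0,-0.2],[0,0,-0.272],[0,0,-0.272]], angular=[[0,0,0],[0,0,0],[0,0,0],[0,0,0]])

```text
clock: 6.5
tool_pos: [0.5677, 0.0868, 0.0909]
orientation: [0.0, 0.995, 0.1, -0.0]
contact_force: [-1.1, 1.0, 0.0]
finger_gap: 0.0597
grip_force: 0.0
```

Call:
servo_tool(slide=[[0,0,0],[0,0,0],[0,0,0],[0,0,0]], angular=[[0,0,0],[0,0,0],[0,0,0],[0,0,0]], fingers=1)

```text
clock: 7.0
tool_pos: [0.5683, 0.0874, 0.0924]
orientation: [0.0, 0.995, 0.1, 0.002]
contact_force: [-0.7, -2.4, 8.5]
finger_gap: 0.0286
grip_force: 60.2
```

Call:
servo_tool(slide=[[0,0,0.12],[0,0,0.3],[0,0,0.45],[0,0,0.52],[0.03,-0.15,0.52]], angular=[[0,0,0],[0,0,0],[0,0,0],[0,0,0.02],[0,0,0.04]])

```text
clock: 7.62
tool_pos: [0.5766, 0.0438, 0.2495]
orientation: [0.0, 0.986, 0.165, 0.002]
contact_force: [1.0, -0.8, -1.4]
finger_gap: 0.0285
grip_force: 59.6
```

Call:
servo_tool(slide=[[0.03,-0.17,0],[0.06,-0.35,0],[0.08,-0.55,0],[0.094,-0.75,0],[0.094,-0.95,0]], angular=[[0,0,0.02],[0,0,0.022],[0,0,0.022],[0,0,0.022],[0,0,0.022]])

```text
clock: 8.25
tool_pos: [0.6044, -0.2444, 0.2472]
orientation: [0.0, 0.98, 0.197, 0.0]
contact_force: [0.5, -0.4, -2.6]
finger_gap: 0.0285
grip_force: 59.6
```

Call:
servo_tool(slide=[[0,0,0],[0,0,0]], angular=[[0,0,0],[0,0,0]])

```text
clock: 8.5
tool_pos: [0.6044, -0.2424, 0.2467]
orientation: [-0.0, 0.981, 0.197, 0.0]
contact_force: [1.1, 0.5, -0.9]
finger_gap: 0.0289
grip_force: 59.8
```

```bash
python3 -c "
from det import *
p,y,s=tool();print(p.round(4),y,s['finger_gap'],s['grip_force'])"
```

```text
[ 0.6044 -0.2424  0.2467] 0.3956064470745464 0.028909271296534752 59.80580449104309
```

Call:
servo_tool(slide=[[0.002,-0.151,0],[0.002,-0.151,-0.15],[0.002,-0.151,-0.3],[0.002,-0.151,-0.38],[0.002,-0.151,-0.395]], angular=[[0,0,0],[0,0,0],[0,0,0],[0,0,0],[0,0,0]])

```text
clock: 9.12
tool_pos: [0.6052, -0.2864, 0.1268]
orientation: [-0.001, 0.98, 0.197, -0.001]
contact_force: [-0.3, -0.2, -1.2]
finger_gap: 0.0296
grip_force: 39.4
```

Call:
servo_tool(slide=[[0,0,0],[0,0,0]], angular=[[0,0,0],[0,0,0]])

```text
clock: 9.38
tool_pos: [0.6057, -0.2877, 0.1294]
orientation: [0.001, 0.98, 0.197, 0.001]
contact_force: [0.5, 0.7, -1.5]
finger_gap: 0.0289
grip_force: 64.8
```

Call:
servo_tool(slide=[[0,0,-0.006],[0,0,-0.006]], angular=[[0,0,0],[0,0,0]])

```text
clock: 9.62
tool_pos: [0.6053, -0.2879, 0.1265]
orientation: [0.0, 0.98, 0.197, 0.0]
contact_force: [0.8, 1.2, 1.5]
finger_gap: 0.0286
grip_force: 65.3
```

Call:
servo_tool(slide=[[0,0,0],[0,0,0],[0,0,0.1],[0,0,0.25],[0,0,0.4]], angular=[[0,0,0],[0,0,0],[0,0,0],[0,0,0],[0,0,0]], fingers=0.1)

```text
clock: 10.25
tool_pos: [0.605, -0.2878, 0.2473]
orientation: [-0.0, 0.98, 0.197, -0.0]
contact_force: [-0.4, 0.4, -0.1]
finger_gap: 0.0386
grip_force: 0.0
```

```bash
python3 - <<'E'
from det import *
snap('wrist','w3.png')
E
python3 det.py | grep -v whole
```

```text
short [322. 217.] C [0.47  0.005] LW 0.061 0.027 f 0.9 grip [0.47  0.005] yaw -0.031 | place off [0. 0.] yaw 0.045
chip [296. 220.] C [0.466 0.088] LW 0.09 0.029 f 0.6 grip [0.451 0.086] yaw 0.086 | place off [-0.015 -0.001] yaw 0.045
chip [263. 215.] C [0.477 0.179] LW 0.089 0.029 f 0.62 grip [0.492 0.176] yaw -0.192 | place off [0.015 0.001] yaw 0.045
bent [235. 218.] C [0.479 0.27 ] LW 0.097 0.043 f 0.64 grip [0.5   0.274] yaw 0.512 | place off [0.022 0.001] yaw 0.395
bent [235. 218.] C [0.479 0.27 ] LW 0.097 0.043 f 0.64 grip [0.457 0.266] yaw -0.188 | place off [-0.022 -0.001] yaw -0.305
pot [324. 176.] C [ 0.596 -0.006] LW 0.061 0.061 f 0.8 grip [ 0.596 -0.006] yaw -0.812 | place off [0. 0.] yaw 0.045
short [237. 175.] C [0.608 0.261] LW 0.06 0.033 f 0.86 grip [0.608 0.261] yaw -0.33 | place off [0. 0.] yaw 0.045
[ 0.6062 -0.2884  0.252 ] 0.396 10.35 0.038139775291765536
```

View pics/w3.png

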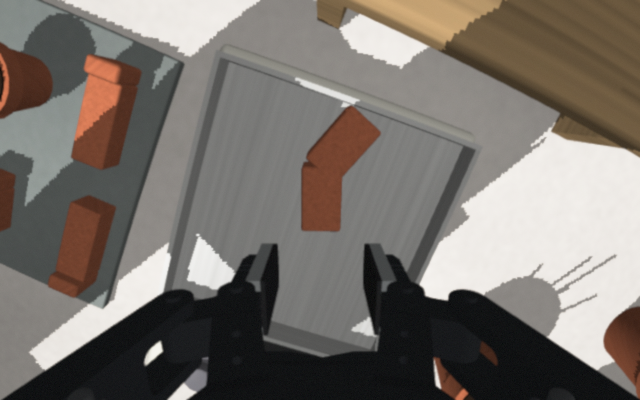

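The wrist view shows the bent foot lying flat in the far middle of the tray, its far end (350,110) just inside the wall. The other feet haven't moved. Next is the second bent foot.

Call:
servo_tool(slide=[[-0.05,0.2,0],[-0.1,0.4,0],[-0.15,0.6,0],[-0.2,0.8,0],[-0.25,1,0]], angular=[[0,0,-0.05],[0,0,-0.1],[0,0,-0.15],[0,0,-0.186],[0,0,-0.186]], fingers=-0.4)

```text
clock: 10.98
tool_pos: [0.5293, 0.0139, 0.2457]
orientation: [-0.0, 0.995, -0.095, 0.0]
contact_force: [0.6, 0.1, 0.9]
finger_gap: 0.0595
grip_force: 0.0
```

Call:
servo_tool(slide=[[-0.06,0.2,0],[-0.12,0.4,0],[-0.18,0.6,0],[-0.243,0.847,0],[-0.243,0.847,0]], angular=[[0,0,0],[0,0,0],[0,0,0],[0,0,0],[0,0,0]])

```text
clock: 11.6
tool_pos: [0.456, 0.269, 0.2456]
orientation: [-0.0, 0.996, -0.092, -0.0]
contact_force: [0.4, -0.7, -0.2]
finger_gap: 0.0595
grip_force: 0.0
```

Call:
servo_tool(slide=[[0,0,0],[0,0,0]], angular=[[0,0,0],[0,0,0]])

```text
clock: 11.85
tool_pos: [0.4577, 0.265, 0.2458]
orientation: [0.0, 0.996, -0.095, -0.0]
contact_force: [1.2, -1.1, 0.4]
finger_gap: 0.0595
grip_force: 0.0
```

```bash
cat >> det.py <<'E'
def go(x,y,z,yaw):
    p,yy,s=tool(); d=np.array([x,y,z])-p; print('frac',(d/.3).round(3),'turn',round(wrap(yaw-yy)/np.pi,4),'gap',round(s['finger_gap'],4),'F',round(s['grip_force'],1),'t',s['clock'])
E
python3 -c "
from det import *
go(.457,.266,.092,-.188)"
```

```text
frac [-0.002  0.003 -0.513] turn 0.0005 gap 0.0595 F 0.0 t 11.85
```

Call:
servo_tool(slide=[[-0.002,0.003,-0.15],[-0.002,0.003,-0.3],[-0.002,0.003,-0.42],[-0.002,0.003,-0.513],[-0.002,0.003,-0.513]], angular=[[0,0,0],[0,0,0],[0,0,0],[0,0,0],[0,0,0]])

```text
clock: 12.48
tool_pos: [0.4565, 0.2656, 0.0906]
orientation: [0.001, 0.995, -0.095, -0.002]
contact_force: [-0.4, 0.6, -0.6]
finger_gap: 0.0596
grip_force: 0.0
```

Call:
servo_tool(slide=[[0,0,0],[0,0,0],[0,0,0],[0,0,0]], angular=[[0,0,0],[0,0,0],[0,0,0],[0,0,0]], fingers=1)

```text
clock: 12.98
tool_pos: [0.4574, 0.2673, 0.0937]
orientation: [-0.001, 0.996, -0.094, 0.001]
contact_force: [0.1, -2.0, 7.3]
finger_gap: 0.029
grip_force: 60.5
```

Call:
servo_tool(slide=[[0,0,0.12],[0,0,0.3],[0,0,0.45],[0,0,0.52],[0,0,0.52]], angular=[[0,0,0],[0,0,0],[0,0,0],[0,0,0],[0,0,0]])

```text
clock: 13.6
tool_pos: [0.4569, 0.2673, 0.2499]
orientation: [-0.001, 0.996, -0.094, 0.002]
contact_force: [0.3, 0.8, -1.6]
finger_gap: 0.0285
grip_force: 59.8
```

```bash
python3 -c "
from det import *
s=slot(-.052,0)+[-.022,-.001];print(s);go(*s,.248,-.305)"
```

```text
[ 0.50105264 -0.29233921]
frac [ 0.147 -1.865 -0.006] turn -0.0371 gap 0.0285 F 59.8 t 13.6
```

Call:
servo_tool(slide=[[0.02,-0.2,0],[0.04,-0.4,0],[0.06,-0.6,0],[0.07,-0.8,0],[0.08,-1,0]], angular=[[0,0,-0.02],[0,0,-0.037],[0,0,-0.037],[0,0,-0.037],[0,0,-0.037]])

```text
clock: 14.22
tool_pos: [0.4801, -0.0347, 0.247]
orientation: [0.0, 0.988, -0.152, -0.001]
contact_force: [0.9, 0.2, -0.9]
finger_gap: 0.0287
grip_force: 59.9
```

Call:
servo_tool(slide=[[0.02,-0.2,0],[0.04,-0.4,0],[0.06,-0.6,0],[0.067,-0.8,0],[0.067,-0.9,0]], angular=[[0,0,0],[0,0,0],[0,0,0],[0,0,0],[0,0,0]])

```text
clock: 14.85
tool_pos: [0.5, -0.3054, 0.2463]
orientation: [-0.0, 0.988, -0.153, -0.001]
contact_force: [0.2, 0.4, -0.7]
finger_gap: 0.0288
grip_force: 60.0
```

Call:
servo_tool(slide=[[0,0,0],[0,0,0]], angular=[[0,0,0],[0,0,0]])

```text
clock: 15.1
tool_pos: [0.5006, -0.3021, 0.2471]
orientation: [-0.0, 0.988, -0.152, -0.001]
contact_force: [-0.1, 0.5, -2.1]
finger_gap: 0.0286
grip_force: 60.0
```

```bash
python3 -c "
from det import *
s=slot(-.052,0)+[-.022,-.001];go(*s,.128,-.305)"
```

```text
frac [ 0.002  0.033 -0.397] turn -0.0002 gap 0.0286 F 60.0 t 15.1
```

Call:
servo_tool(slide=[[0.002,0.033,-0.12],[0.002,0.033,-0.25],[0.002,0.033,-0.36],[0.002,0.033,-0.392],[0.002,0.033,-0.4]], angular=[[0,0,0],[0,0,0],[0,0,0],[0,0,0],[0,0,0]])

```text
clock: 15.72
tool_pos: [0.5029, -0.2924, 0.1304]
orientation: [0.001, 0.989, -0.151, 0.003]
contact_force: [-2.3, 0.6, 15.7]
finger_gap: 0.0289
grip_force: 76.7
```

Call:
servo_tool(slide=[[0,0,0],[0,0,0]], angular=[[0,0,0],[0,0,0]])

```text
clock: 15.98
tool_pos: [0.5027, -0.2924, 0.1298]
orientation: [0.001, 0.989, -0.151, 0.002]
contact_force: [1.9, -1.6, 8.0]
finger_gap: 0.0289
grip_force: 75.7
```

Call:
servo_tool(slide=[[0,0,0],[0,0,0],[0,0,0.1],[0,0,0.25],[0,0,0.4]], angular=[[0,0,0],[0,0,0],[0,0,0],[0,0,0],[0,0,0]], fingers=0.1)

```text
clock: 16.6
tool_pos: [0.5012, -0.2924, 0.249]
orientation: [-0.0, 0.988, -0.151, -0.001]
contact_force: [1.0, 0.1, 0.7]
finger_gap: 0.0388
grip_force: 0.0
```

```bash
python3 - <<'E'
from det import *
snap('top','top2.png')
im=cv2.imread('pics/top2.png');cv2.imwrite('pics/top2c.png',cv2.resize(im[130:260,190:470],None,fx=2.5,fy=2.5))
E
python3 det.py | grep -v whole
```

```text
short [322. 217.] C [0.47  0.005] LW 0.061 0.027 f 0.9 grip [0.47  0.005] yaw -0.031 | place off [0. 0.] yaw 0.045
chip [296. 220.] C [0.466 0.088] LW 0.09 0.029 f 0.6 grip [0.451 0.086] yaw 0.086 | place off [-0.015 -0.001] yaw 0.045
chip [263. 215.] C [0.477 0.179] LW 0.089 0.029 f 0.62 grip [0.492 0.176] yaw -0.192 | place off [0.015 0.001] yaw 0.045
pot [324. 176.] C [ 0.596 -0.006] LW 0.061 0.061 f 0.8 grip [ 0.596 -0.006] yaw -0.812 | place off [0. 0.] yaw 0.045
short [237. 175.] C [0.608 0.261] LW 0.06 0.033 f 0.86 grip [0.608 0.261] yaw -0.33 | place off [0. 0.] yaw 0.045
[ 0.5023 -0.2932  0.2529] -0.304 16.7 0.03902766466160046
```

View pics/top2c.png

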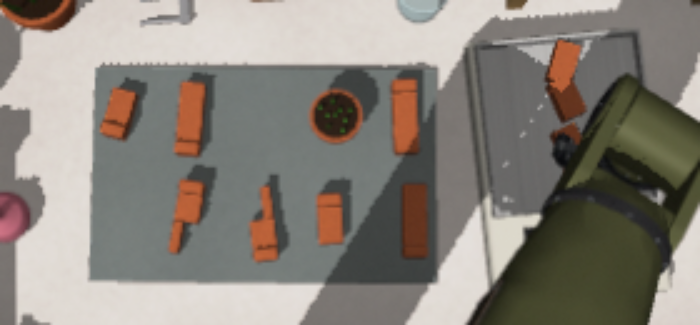

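Both bent feet now lie in the tray's middle line: (565,65) whole in view, and one partly under the arm at (565,135). Next is the near-row short foot.

Call:
servo_tool(slide=[[-0.02,0.2,0],[-0.04,0.4,0],[-0.06,0.6,0],[-0.08,0.8,0],[-0.105,0.992,0]], angular=[[0,0,0.04],[0,0,0.087],[0,0,0.087],[0,0,0.087],[0,0,0.087]], fingers=-0.4)

```text
clock: 17.32
tool_pos: [0.469, 0.0068, 0.2475]
orientation: [-0.0, 1.0, -0.015, -0.0]
contact_force: [0.8, 0.6, -0.5]
finger_gap: 0.0596
grip_force: 0.0
```

Call:
servo_tool(slide=[[0,0,0],[0,0,0]], angular=[[0,0,0],[0,0,0]])

```text
clock: 17.58
tool_pos: [0.4698, 0.0046, 0.2477]
orientation: [0.0, 1.0, -0.015, -0.0]
contact_force: [-0.7, -0.4, 0.8]
finger_gap: 0.0599
grip_force: 0.0
```

```bash
python3 -c "
from det import *
go(.470,.005,.093,-.031)"
```

```text
frac [ 0.001  0.001 -0.516] turn -0.0002 gap 0.0599 F 0.0 t 17.575
```

Call:
servo_tool(slide=[[0.001,0.001,-0.15],[0.001,0.001,-0.3],[0.001,0.001,-0.42],[0.001,0.001,-0.516],[0.001,0.001,-0.516]], angular=[[0,0,0],[0,0,0],[0,0,0],[0,0,0],[0,0,0]])

```text
clock: 18.2
tool_pos: [0.4693, 0.0039, 0.0915]
orientation: [-0.0, 1.0, -0.017, -0.002]
contact_force: [-0.9, -0.3, 0.7]
finger_gap: 0.0597
grip_force: 0.0
```

Call:
servo_tool(slide=[[0,0,0],[0,0,0],[0,0,0],[0,0,0]], angular=[[0,0,0],[0,0,0],[0,0,0],[0,0,0]], fingers=1)

```text
clock: 18.7
tool_pos: [0.4709, 0.0047, 0.0948]
orientation: [0.0, 1.0, -0.016, 0.001]
contact_force: [-0.3, -2.4, 5.9]
finger_gap: 0.029
grip_force: 58.5
```

Call:
servo_tool(slide=[[0,0,0.12],[0,0,0.3],[0,0,0.45],[0,0,0.52],[0,0,0.52]], angular=[[0,0,0],[0,0,0],[0,0,0],[0,0,0],[0,0,0]])

```text
clock: 19.32
tool_pos: [0.4705, 0.0049, 0.2512]
orientation: [0.0, 1.0, -0.016, 0.002]
contact_force: [0.2, -0.2, -2.4]
finger_gap: 0.0289
grip_force: 58.5
```

```bash
python3 -c "
from det import *
s=slot(-.058,.060);print(s);go(*s,.248,.045)"
```

```text
[ 0.51435963 -0.23166986]
frac [ 0.146 -0.789 -0.011] turn 0.0243 gap 0.0289 F 58.5 t 19.325
```

Call:
servo_tool(slide=[[0.03,-0.2,0],[0.06,-0.4,0],[0.1,-0.6,0],[0.146,-0.789,0],[0.146,-0.789,0]], angular=[[0,0,0.024],[0,0,0.024],[0,0,0.024],[0,0,0.024],[0,0,0.024]])

```text
clock: 19.95
tool_pos: [0.5136, -0.2348, 0.2474]
orientation: [-0.0, 1.0, 0.02, -0.001]
contact_force: [0.4, 1.3, -1.5]
finger_gap: 0.0287
grip_force: 58.6
```

Call:
servo_tool(slide=[[0,0,0],[0,0,0]], angular=[[0,0,0],[0,0,0]])

```text
clock: 20.2
tool_pos: [0.5139, -0.2307, 0.249]
orientation: [-0.0, 1.0, 0.023, -0.0]
contact_force: [0.2, -0.7, -0.4]
finger_gap: 0.0292
grip_force: 58.6
```

```bash
python3 -c "
from det import *
s=slot(-.058,.060);go(*s,.130,.045)"
```

```text
frac [ 0.002 -0.003 -0.397] turn -0.0001 gap 0.0292 F 58.6 t 20.2
```

Call:
servo_tool(slide=[[0.002,-0.003,-0.12],[0.002,-0.003,-0.25],[0.002,-0.003,-0.36],[0.002,-0.003,-0.392],[0.002,-0.003,-0.4]], angular=[[0,0,0],[0,0,0],[0,0,0],[0,0,0],[0,0,0]])

```text
clock: 20.82
tool_pos: [0.5149, -0.2323, 0.1298]
orientation: [0.0, 1.0, 0.022, 0.0]
contact_force: [0.5, -0.3, -0.8]
finger_gap: 0.0287
grip_force: 58.6
```

Call:
servo_tool(slide=[[0,0,0],[0,0,0]], angular=[[0,0,0],[0,0,0]])

```text
clock: 21.08
tool_pos: [0.5149, -0.2327, 0.1303]
orientation: [0.0, 1.0, 0.022, 0.001]
contact_force: [1.0, 0.3, -1.3]
finger_gap: 0.0288
grip_force: 58.6
```

Call:
servo_tool(slide=[[0,0,0],[0,0,0],[0,0,0.1],[0,0,0.25],[0,0,0.4]], angular=[[0,0,0],[0,0,0],[0,0,0],[0,0,0],[0,0,0]], fingers=0.1)

```text
clock: 21.7
tool_pos: [0.5144, -0.2326, 0.2507]
orientation: [-0.0, 1.0, 0.022, -0.0]
contact_force: [0.3, -0.2, 0.3]
finger_gap: 0.0385
grip_force: 0.0
```

```bash
python3 det.py | grep -v whole
```

```text
chip [296. 220.] C [0.466 0.088] LW 0.09 0.029 f 0.6 grip [0.451 0.086] yaw 0.086 | place off [-0.015 -0.001] yaw 0.045
chip [263. 215.] C [0.477 0.179] LW 0.089 0.029 f 0.62 grip [0.492 0.176] yaw -0.192 | place off [0.015 0.001] yaw 0.045
pot [324. 176.] C [ 0.596 -0.006] LW 0.061 0.061 f 0.8 grip [ 0.596 -0.006] yaw -0.812 | place off [0. 0.] yaw 0.045
short [237. 175.] C [0.608 0.261] LW 0.06 0.033 f 0.85 grip [0.608 0.261] yaw -0.33 | place off [0. 0.] yaw 0.045
[ 0.5157 -0.2332  0.2571] 0.044 21.75 0.038381006873421594
```

Call:
servo_tool(slide=[[-0.04,0.2,0],[-0.08,0.4,0],[-0.12,0.6,0],[-0.16,0.8,0],[-0.212,1,0]], angular=[[0,0,0.013],[0,0,0.013],[0,0,0.013],[0,0,0.013],[0,0,0.013]], fingers=-0.4)

```text
clock: 22.38
tool_pos: [0.4503, 0.0692, 0.2494]
orientation: [-0.0, 0.999, 0.042, 0.0]
contact_force: [0.6, 0.1, 0.4]
finger_gap: 0.0595
grip_force: 0.0
```

Call:
servo_tool(slide=[[0,0.062,0],[0,0.062,0],[0,0.062,0]], angular=[[0,0,0],[0,0,0],[0,0,0]])

```text
clock: 22.75
tool_pos: [0.4511, 0.0853, 0.2492]
orientation: [0.0, 0.999, 0.042, -0.0]
contact_force: [0.1, 0.2, -0.5]
finger_gap: 0.0598
grip_force: 0.0
```

```bash
python3 -c "
from det import *
go(.451,.086,.093,.086)"
```

```text
frac [-0.     0.002 -0.521] turn 0.0005 gap 0.0598 F 0.0 t 22.75
```

Call:
servo_tool(slide=[[0,0.002,-0.15],[0,0.002,-0.3],[0,0.002,-0.42],[0,0.002,-0.521],[0,0.002,-0.521]], angular=[[0,0,0],[0,0,0],[0,0,0],[0,0,0],[0,0,0]])

```text
clock: 23.38
tool_pos: [0.4503, 0.0855, 0.0915]
orientation: [0.0, 0.999, 0.042, -0.002]
contact_force: [0.5, -0.3, 0.7]
finger_gap: 0.0598
grip_force: 0.0
```

Call:
servo_tool(slide=[[0,0,0],[0,0,0],[0,0,0],[0,0,0]], angular=[[0,0,0],[0,0,0],[0,0,0],[0,0,0]], fingers=1)

```text
clock: 23.88
tool_pos: [0.4517, 0.0865, 0.0945]
orientation: [0.0, 0.999, 0.042, 0.001]
contact_force: [-0.7, -1.4, 4.8]
finger_gap: 0.0286
grip_force: 60.0
```

Call:
servo_tool(slide=[[0,0,0.12],[0,0,0.3],[0,0,0.45],[0,0,0.52],[0,0,0.52]], angular=[[0,0,0],[0,0,0],[0,0,0],[0,0,0],[0,0,0]])

```text
clock: 24.5
tool_pos: [0.4513, 0.0866, 0.2509]
orientation: [-0.0, 0.999, 0.042, 0.002]
contact_force: [0.5, 0.7, -2.7]
finger_gap: 0.0286
grip_force: 59.6
```

```bash
python3 -c "
from det import *
s=slot(.049,.060)+[-.015,-.001];print(s);go(*s,.248,.045)"
```

```text
[ 0.60625131 -0.22785648]
frac [ 0.517 -1.048 -0.01 ] turn -0.0127 gap 0.0286 F 59.6 t 24.5
```

Call:
servo_tool(slide=[[0.08,-0.16,0],[0.16,-0.32,0],[0.24,-0.5,0],[0.32,-0.66,0],[0.4,-0.82,0]], angular=[[0,0,-0.013],[0,0,-0.013],[0,0,-0.013],[0,0,-0.013],[0,0,-0.013]])

```text
clock: 25.12
tool_pos: [0.5712, -0.1612, 0.2476]
orientation: [-0.0, 1.0, 0.022, -0.001]
contact_force: [1.0, 0.6, -1.5]
finger_gap: 0.0284
grip_force: 59.7
```

Call:
servo_tool(slide=[[0.06,-0.13,0],[0.117,-0.228,0],[0.117,-0.228,0],[0.117,-0.228,0]], angular=[[0,0,0],[0,0,0],[0,0,0],[0,0,0]])

```text
clock: 25.62
tool_pos: [0.6057, -0.2273, 0.2479]
orientation: [-0.0, 1.0, 0.022, -0.001]
contact_force: [-0.1, 0.1, -1.6]
finger_gap: 0.029
grip_force: 59.8
```

```bash
python3 -c "
from det import *
s=slot(.049,.060)+[-.015,-.001];go(*s,.130,.045)"
```

```text
frac [ 0.002 -0.002 -0.393] turn 0.0002 gap 0.029 F 59.8 t 25.625
```

Call:
servo_tool(slide=[[0.002,-0.002,-0.12],[0.002,-0.002,-0.25],[0.002,-0.002,-0.36],[0.002,-0.002,-0.39],[0.002,-0.002,-0.398]], angular=[[0,0,0],[0,0,0],[0,0,0],[0,0,0],[0,0,0]])

```text
clock: 26.25
tool_pos: [0.6068, -0.228, 0.1301]
orientation: [0.0, 1.0, 0.022, 0.0]
contact_force: [-0.2, 0.6, -0.9]
finger_gap: 0.0286
grip_force: 59.8
```

Call:
servo_tool(slide=[[0,0,0],[0,0,0]], angular=[[0,0,0],[0,0,0]])

```text
clock: 26.5
tool_pos: [0.607, -0.2285, 0.1308]
orientation: [0.0, 1.0, 0.022, 0.001]
contact_force: [0.7, -0.3, -1.8]
finger_gap: 0.0282
grip_force: 59.8
```

Call:
servo_tool(slide=[[0,0,0],[0,0,0],[0,0,0.1],[0,0,0.25],[0,0,0.4]], angular=[[0,0,0],[0,0,0],[0,0,0],[0,0,0],[0,0,0]], fingers=0.1)

```text
clock: 27.12
tool_pos: [0.6065, -0.2284, 0.251]
orientation: [-0.0, 1.0, 0.022, -0.0]
contact_force: [0.8, -0.5, -0.2]
finger_gap: 0.0384
grip_force: 0.0
```

```bash
python3 -c "
from det import *
snap('wrist','w4.png')"; python3 det.py | grep -v whole
```

```text
chip [263. 215.] C [0.477 0.179] LW 0.089 0.029 f 0.62 grip [0.492 0.176] yaw -0.192 | place off [0.015 0.001] yaw 0.045
pot [324. 176.] C [ 0.596 -0.006] LW 0.061 0.061 f 0.8 grip [ 0.596 -0.006] yaw -0.812 | place off [0. 0.] yaw 0.045
short [237. 175.] C [0.608 0.261] LW 0.06 0.033 f 0.86 grip [0.608 0.261] yaw -0.33 | place off [0. 0.] yaw 0.045
[ 0.6077 -0.2289  0.2555] 0.044 27.225 0.0384326550321397
```

View pics/w4.png

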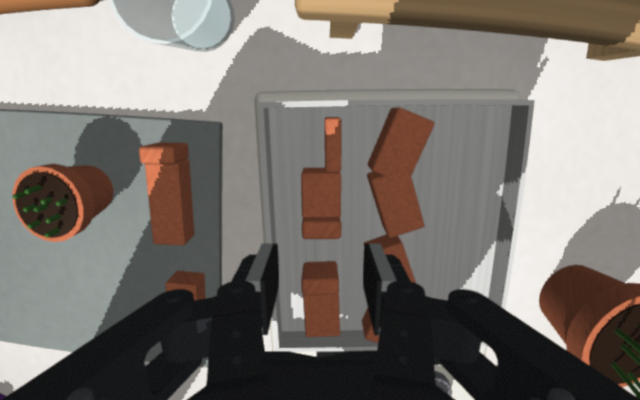

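The wrist view shows four feet lying separately and flat in the tray: chipped (325,180), short (320,300), bent (400,170), bent (390,290). Next is the second chipped foot.

Call:
servo_tool(slide=[[-0.05,0.17,0],[-0.1,0.34,0],[-0.15,0.51,0],[-0.2,0.68,0],[-0.25,0.85,0]], angular=[[0,0,-0.04],[0,0,-0.075],[0,0,-0.075],[0,0,-0.075],[0,0,-0.075]], fingers=-0.4)

```text
clock: 27.85
tool_pos: [0.5309, 0.0281, 0.2493]
orientation: [-0.0, 0.995, -0.096, -0.0]
contact_force: [1.1, 1.3, 0.3]
finger_gap: 0.0596
grip_force: 0.0
```

Call:
servo_tool(slide=[[-0.04,0.17,0],[-0.08,0.34,0],[-0.133,0.498,0],[-0.133,0.498,0],[-0.133,0.498,0]], angular=[[0,0,0],[0,0,0],[0,0,0],[0,0,0],[0,0,0]])

```text
clock: 28.48
tool_pos: [0.4918, 0.1757, 0.2493]
orientation: [0.0, 0.995, -0.095, -0.0]
contact_force: [-0.0, -0.6, -0.4]
finger_gap: 0.0596
grip_force: 0.0
```

```bash
python3 -c "
from det import *
go(.492,.176,.093,-.192)"
```

```text
frac [ 0.001  0.001 -0.521] turn -0.0003 gap 0.0596 F 0.0 t 28.475
```

Call:
servo_tool(slide=[[0.001,0.001,-0.15],[0.001,0.001,-0.3],[0.001,0.001,-0.42],[0.001,0.001,-0.521],[0.001,0.001,-0.521]], angular=[[0,0,0],[0,0,0],[0,0,0],[0,0,0],[0,0,0]])

```text
clock: 29.1
tool_pos: [0.4916, 0.175, 0.0915]
orientation: [0.001, 0.995, -0.096, -0.002]
contact_force: [-0.8, -0.8, 0.5]
finger_gap: 0.06
grip_force: 0.0
```

Call:
servo_tool(slide=[[0,0,0],[0,0,0],[0,0,0],[0,0,0]], angular=[[0,0,0],[0,0,0],[0,0,0],[0,0,0]], fingers=1)

```text
clock: 29.6
tool_pos: [0.4929, 0.1763, 0.0949]
orientation: [-0.0, 0.995, -0.096, 0.001]
contact_force: [-1.4, -3.1, 7.4]
finger_gap: 0.0288
grip_force: 60.3
```

Call:
servo_tool(slide=[[0,0,0.12],[0,0,0.3],[0,0,0.45],[0,0,0.52],[0,0,0.52]], angular=[[0,0,0],[0,0,0],[0,0,0],[0,0,0],[0,0,0]])

```text
clock: 30.22
tool_pos: [0.4924, 0.1764, 0.2512]
orientation: [-0.001, 0.995, -0.096, 0.002]
contact_force: [0.1, -0.2, -1.5]
finger_gap: 0.0283
grip_force: 59.6
```

```bash
python3 -c "
from det import *
s=slot(-.051,-.060)+[.015,.001];print(s);go(*s,.248,.045)"
```

```text
[ 0.54175072 -0.35023349]
frac [ 0.165 -1.755 -0.011] turn 0.0753 gap 0.0283 F 59.6 t 30.225
```

Call:
servo_tool(slide=[[0.02,-0.19,0],[0.04,-0.38,0],[0.06,-0.57,0],[0.08,-0.76,0],[0.09,-0.9,0]], angular=[[0,0,0.04],[0,0,0.075],[0,0,0.075],[0,0,0.075],[0,0,0.075]])

```text
clock: 30.85
tool_pos: [0.5186, -0.0959, 0.248]
orientation: [-0.0, 1.0, 0.022, -0.001]
contact_force: [0.1, 0.3, -1.9]
finger_gap: 0.0285
grip_force: 59.7
```

Call:
servo_tool(slide=[[0.02,-0.19,0],[0.04,-0.38,0],[0.06,-0.57,0],[0.075,-0.76,0],[0.075,-0.855,0]], angular=[[0,0,0],[0,0,0],[0,0,0],[0,0,0],[0,0,0]])

```text
clock: 31.48
tool_pos: [0.5408, -0.3528, 0.2472]
orientation: [-0.001, 1.0, 0.021, -0.001]
contact_force: [-0.1, 0.7, -1.0]
finger_gap: 0.0288
grip_force: 59.7
```

Call:
servo_tool(slide=[[0,0,0],[0,0,0]], angular=[[0,0,0],[0,0,0]])

```text
clock: 31.72
tool_pos: [0.5414, -0.3496, 0.2482]
orientation: [-0.001, 1.0, 0.022, -0.001]
contact_force: [-0.5, 0.7, -1.8]
finger_gap: 0.0282
grip_force: 59.7
```

```bash
python3 -c "
from det import *
s=slot(-.051,-.060)+[.015,.001];go(*s,.130,.045)"
```

```text
frac [ 0.001 -0.002 -0.394] turn 0.0002 gap 0.0282 F 59.7 t 31.725
```

Call:
servo_tool(slide=[[0.001,-0.002,-0.12],[0.001,-0.002,-0.25],[0.001,-0.002,-0.36],[0.001,-0.002,-0.39],[0.001,-0.002,-0.398]], angular=[[0,0,0],[0,0,0],[0,0,0],[0,0,0],[0,0,0]])

```text
clock: 32.35
tool_pos: [0.5422, -0.3504, 0.1304]
orientation: [0.0, 1.0, 0.022, 0.0]
contact_force: [0.6, 0.8, -1.0]
finger_gap: 0.0286
grip_force: 59.8
```

Call:
servo_tool(slide=[[0,0,0],[0,0,0]], angular=[[0,0,0],[0,0,0]])

```text
clock: 32.6
tool_pos: [0.5422, -0.351, 0.131]
orientation: [0.001, 1.0, 0.022, 0.001]
contact_force: [-0.9, -0.2, -0.9]
finger_gap: 0.0289
grip_force: 59.8
```

Call:
servo_tool(slide=[[0,0,0],[0,0,0],[0,0,0.1],[0,0,0.25],[0,0,0.4]], angular=[[0,0,0],[0,0,0],[0,0,0],[0,0,0],[0,0,0]], fingers=0.1)

```text
clock: 33.22
tool_pos: [0.5417, -0.3508, 0.2513]
orientation: [-0.0, 1.0, 0.022, -0.0]
contact_force: [-0.4, -0.4, 0.6]
finger_gap: 0.0386
grip_force: 0.0
```

```bash
python3 det.py
```

```text
whole [355. 218.] C [ 0.464 -0.098] LW 0.085 0.027 f 0.95 grip [ 0.464 -0.098] yaw -0.038 | place off [0. 0.] yaw 0.045
pot [324. 176.] C [ 0.596 -0.006] LW 0.061 0.061 f 0.8 grip [ 0.596 -0.006] yaw -0.812 | place off [0. 0.] yaw 0.045
short [237. 175.] C [0.608 0.261] LW 0.06 0.033 f 0.85 grip [0.608 0.261] yaw -0.33 | place off [0. 0.] yaw 0.045
whole [266. 177.] C [0.598 0.173] LW 0.089 0.03 f 0.88 grip [0.598 0.173] yaw -0.106 | place off [0. 0.] yaw 0.045
whole [352. 176.] C [ 0.592 -0.092] LW 0.09 0.031 f 0.86 grip [ 0.592 -0.092] yaw -0.03 | place off [0. 0.] yaw 0.045
[ 0.5428 -0.3515  0.2583] 0.044 33.275 0.038139831440352094
```

Call:
servo_tool(slide=[[0.02,0.19,0],[0.04,0.38,0],[0.06,0.57,0],[0.08,0.75,0],[0.09,0.9,0]], angular=[[0,0,-0.04],[0,0,-0.08],[0,0,-0.119],[0,0,-0.119],[0,0,-0.119]], fingers=-0.4)

```text
clock: 33.9
tool_pos: [0.5689, -0.0788, 0.25]
orientation: [-0.0, 0.986, -0.164, 0.0]
contact_force: [0.2, -0.6, -0.9]
finger_gap: 0.0597
grip_force: 0.0
```

Call:
servo_tool(slide=[[0.03,0.19,0],[0.06,0.38,0],[0.09,0.57,0],[0.12,0.75,0],[0.13,0.9,0]], angular=[[0,0,0],[0,0,0],[0,0,0],[0,0,0],[0,0,0]])

```text
clock: 34.52
tool_pos: [0.6079, 0.1913, 0.2498]
orientation: [-0.0, 0.986, -0.164, 0.0]
contact_force: [0.3, -0.8, -0.4]
finger_gap: 0.0597
grip_force: 0.0
```

```bash
python3 -c "
from det import *
go(.608,.261,.25,-.33)"
```

```text
frac [0.    0.232 0.001] turn -0.0003 gap 0.0597 F 0.0 t 34.525
```

Call:
servo_tool(slide=[[0,0.15,0],[0,0.238,0],[0,0.238,0],[0,0.238,0]], angular=[[0,0,0],[0,0,0],[0,0,0],[0,0,0]])

```text
clock: 35.02
tool_pos: [0.6079, 0.2598, 0.2497]
orientation: [0.0, 0.986, -0.164, -0.0]
contact_force: [0.4, -0.8, -0.9]
finger_gap: 0.0597
grip_force: 0.0
```

```bash
python3 -c "
from det import *
im,m=snap('wrist');q=proj(m,[[.608,.261,.04]])[0]
k=cv2.inRange(cv2.cvtColor(im,cv2.COLOR_RGB2HSV),(0,130,45),(14,255,255))
n,l,st,c=cv2.connectedComponentsWithStats(k);print(q,l[int(q[1]),int(q[0])],c[l[int(q[1]),int(q[0])]],st[l[int(q[1]),int(q[0])]])
go(.608,.261,.093,-.33)"
```

```text
[319.89420678 190.32060045] 8 [318.32320778 187.07573917] [ 300  151   37   74 2469]
frac [-0.     0.005 -0.523] turn 0.0002 gap 0.0601 F 0.0 t 35.075
```

Call:
servo_tool(slide=[[0,0.004,-0.15],[0,0.004,-0.3],[0,0.004,-0.42],[0,0.004,-0.522],[0,0.004,-0.522]], angular=[[0,0,0],[0,0,0],[0,0,0],[0,0,0],[0,0,0]])

```text
clock: 35.7
tool_pos: [0.6072, 0.2604, 0.0912]
orientation: [0.001, 0.986, -0.165, -0.002]
contact_force: [-0.9, 0.5, 0.3]
finger_gap: 0.0599
grip_force: 0.0
```

Call:
servo_tool(slide=[[0,0,0],[0,0,0],[0,0,0],[0,0,0]], angular=[[0,0,0],[0,0,0],[0,0,0],[0,0,0]], fingers=1)

```text
clock: 36.2
tool_pos: [0.6087, 0.2619, 0.0955]
orientation: [-0.001, 0.986, -0.164, 0.002]
contact_force: [-0.4, -1.8, 6.3]
finger_gap: 0.0289
grip_force: 59.4
```

Call:
servo_tool(slide=[[0,0,0.12],[0,0,0.3],[0,0,0.45],[0,0,0.52],[0,0,0.52]], angular=[[0,0,0],[0,0,0],[0,0,0],[0,0,0],[0,0,0]])

```text
clock: 36.83
tool_pos: [0.6082, 0.2619, 0.2517]
orientation: [-0.001, 0.986, -0.164, 0.002]
contact_force: [0.5, -0.3, -2.0]
finger_gap: 0.0285
grip_force: 58.9
```

```bash
python3 -c "
from det import *
s=slot(.055,-.060);print(s);go(*s,.248,.045)"
```

```text
[ 0.63264341 -0.3464651 ]
frac [ 0.082 -2.028 -0.012] turn 0.1192 gap 0.0285 F 58.9 t 36.825
```

Call:
servo_tool(slide=[[0,-0.19,0],[0,-0.38,0],[0,-0.57,0],[0,-0.75,0],[0,-0.9,0]], angular=[[0,0,0.04],[0,0,0.08],[0,0,0.119],[0,0,0.119],[0,0,0.119]])

```text
clock: 37.45
tool_pos: [0.6073, -0.0103, 0.248]
orientation: [-0.0, 1.0, 0.022, -0.001]
contact_force: [1.4, 0.1, -0.9]
finger_gap: 0.0284
grip_force: 58.9
```

Call:
servo_tool(slide=[[0.02,-0.19,0],[0.04,-0.38,0],[0.06,-0.57,0],[0.08,-0.75,0],[0.082,-0.9,0]], angular=[[0,0,0],[0,0,0],[0,0,0],[0,0,0],[0,0,0]])

```text
clock: 38.08
tool_pos: [0.632, -0.2802, 0.2475]
orientation: [-0.0, 1.0, 0.022, -0.001]
contact_force: [0.3, 0.0, -2.3]
finger_gap: 0.0291
grip_force: 58.9
```

```bash
python3 -c "
from det import *
s=slot(.055,-.060);go(*s,.248,.045)"
```

```text
frac [ 0.002 -0.221  0.002] turn 0.0005 gap 0.0291 F 58.9 t 38.075
```

Call:
servo_tool(slide=[[0.002,-0.15,0],[0.002,-0.227,0],[0.002,-0.227,0],[0.002,-0.227,0]], angular=[[0,0,0],[0,0,0],[0,0,0],[0,0,0]])

```text
clock: 38.58
tool_pos: [0.6331, -0.3455, 0.2483]
orientation: [-0.0, 1.0, 0.022, -0.001]
contact_force: [0.8, 0.6, -1.6]
finger_gap: 0.0288
grip_force: 59.0
```

```bash
python3 -c "
from det import *
s=slot(.055,-.060);go(*s,.130,.045)"
```

```text
frac [-0.001 -0.003 -0.394] turn 0.0001 gap 0.0288 F 59.0 t 38.575
```

Call:
servo_tool(slide=[[0,-0.003,-0.12],[0,-0.003,-0.25],[0,-0.003,-0.36],[0,-0.003,-0.39],[0,-0.003,-0.398]], angular=[[0,0,0],[0,0,0],[0,0,0],[0,0,0],[0,0,0]])

```text
clock: 39.2
tool_pos: [0.6335, -0.3467, 0.1306]
orientation: [0.0, 1.0, 0.022, 0.0]
contact_force: [0.6, 0.3, -1.3]
finger_gap: 0.029
grip_force: 59.0
```

Call:
servo_tool(slide=[[0,0,0],[0,0,0]], angular=[[0,0,0],[0,0,0]])

```text
clock: 39.45
tool_pos: [0.6334, -0.3473, 0.1311]
orientation: [0.0, 1.0, 0.022, 0.001]
contact_force: [-0.2, 0.1, -0.0]
finger_gap: 0.0285
grip_force: 59.0
```

Call:
servo_tool(slide=[[0,0,0],[0,0,0],[0,0,0.1],[0,0,0.25],[0,0,0.4]], angular=[[0,0,0],[0,0,0],[0,0,0],[0,0,0],[0,0,0]], fingers=0.1)

```text
clock: 40.08
tool_pos: [0.6329, -0.3472, 0.2513]
orientation: [-0.0, 1.0, 0.022, -0.0]
contact_force: [0.4, -0.2, -0.1]
finger_gap: 0.0386
grip_force: 0.0
```

Call:
servo_tool(slide=[[-0.15,0.1,0],[-0.3,0.13,0],[-0.45,0.16,0],[-0.6,0.16,0],[-0.785,0.16,0]], angular=[[0,0,0],[0,0,0],[0,0,0],[0,0,0],[0,0,0]], fingers=1)

```text
clock: 40.7
tool_pos: [0.3963, -0.299, 0.2501]
orientation: [0.0, 1.0, 0.022, 0.0]
contact_force: [0.1, -0.4, 0.1]
finger_gap: 0.0001
grip_force: 0.0
```

```bash
python3 -c "
from det import *
snap('wrist','w5.png');go(.398,-.2985,.15,.045)"; python3 det.py|cut -c1-60
```

```text
frac [ 0.022 -0.    -0.331] turn 0.0005 gap -0.0002 F 0.0 t 40.75
whole [355. 218.] C [ 0.464 -0.098] LW 0.085 0.027 f 0.95 gr
pot [324. 176.] C [ 0.596 -0.006] LW 0.061 0.061 f 0.8 grip 
whole [266. 177.] C [0.598 0.173] LW 0.089 0.03 f 0.89 grip 
whole [352. 176.] C [ 0.592 -0.092] LW 0.09 0.031 f 0.87 gri
[ 0.3942 -0.299   0.25  ] 0.042 40.8 0.0002392739119149331
```

View pics/w5.png

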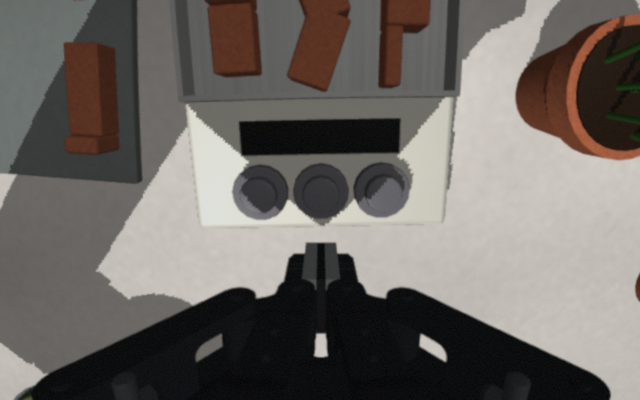

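The fingers are lined up with the middle key (320,190), and three feet show at the near end of the tray. I'll check all six from the scene camera while descending to hover.

Call:
servo_tool(slide=[[0.012,0.001,-0.1],[0.012,0.001,-0.2],[0.012,0.001,-0.3],[0.012,0.001,-0.34],[0.012,0.001,-0.34]], angular=[[0,0,0],[0,0,0],[0,0,0],[0,0,0],[0,0,0]])

```text
clock: 41.42
tool_pos: [0.4014, -0.299, 0.1479]
orientation: [-0.0, 1.0, 0.022, -0.0]
contact_force: [1.1, -0.8, 0.6]
finger_gap: 0.0002
grip_force: 0.0
```

```bash
python3 -c "
from det import *
im,m=snap('scene');cv2.imwrite('pics/s2.png',cv2.resize(im[90:310,170:450,::-1],None,fx=2.6,fy=2.6))
go(.398,-.2985,.1275,.045)"
```

```text
frac [-0.012  0.002 -0.07 ] turn 0.0003 gap -0.0 F 0.0 t 41.475
```

View pics/s2.png

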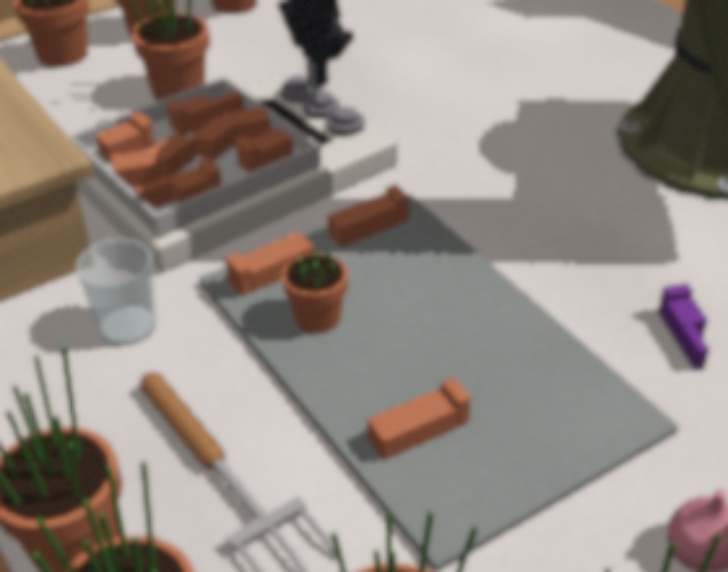

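All six odd feet are flat in the tray, around (190,145). The three whole feet and the pot are still on the board. I'll press the middle key.

Call:
servo_tool(slide=[[-0.01,0.002,-0.03],[-0.01,0.002,-0.05],[-0.01,0.002,-0.063],[-0.01,0.002,-0.07],[-0.01,0.002,-0.07]], angular=[[0,0,0],[0,0,0],[0,0,0],[0,0,0],[0,0,0]])

```text
clock: 42.1
tool_pos: [0.3982, -0.2985, 0.1283]
orientation: [0.0, 1.0, 0.022, 0.0]
contact_force: [-9.6, 5.7, 24.1]
finger_gap: -0.0
grip_force: 12.4
```

Same depth and force as the right key, so it is fully down. I'll retract and check.

Call:
servo_tool(slide=[[0,0,0.08],[0,0,0.25],[-0.1,0,0.4],[-0.2,0,0.4],[-0.2,0,0.4]], angular=[[0,0,0],[0,0,0],[0,0,0],[0,0,0],[0,0,0]])

```text
clock: 42.72
tool_pos: [0.3372, -0.2984, 0.2473]
orientation: [0.0, 1.0, 0.021, 0.0]
contact_force: [0.9, -0.6, 0.1]
finger_gap: 0.0002
grip_force: 0.0
```

Call:
servo_tool(slide=[[0,0,0],[0,0,0],[0,0,0],[0,0,0]], angular=[[0,0,0],[0,0,0],[0,0,0],[0,0,0]])

```text
clock: 43.22
tool_pos: [0.3384, -0.2983, 0.2466]
orientation: [-0.0, 1.0, 0.022, -0.0]
contact_force: [0.2, -0.3, 0.3]
finger_gap: -0.0002
grip_force: 0.0
```

```bash
python3 -c "
from det import *
p,y,s=tool();print(p,s['contact_force'],s['clock']);print(len(detect()));print(arm.close_job())"
```

```text
[ 0.338372   -0.29825449  0.24664261] [ 0.24384269 -0.27587779  0.32231242] 43.225
4
the job is handed in; nothing more can be done
None
```

I handed the job in at 43 s with all six odd feet in the tray and the keys pressed in order (left, right, then middle once all were in); the whole feet and chive pot stayed put, but the left key press briefly reached about 45 N through the fingertips, and no verdict came back.

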